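# Kit the tube-rest set: base plate under V-block

### The arm

A 6-joint arm with a two-finger parallel gripper is mounted at the origin on the work surface. World frame = base frame: x ahead of the robot, y to its left, z up, the work surface at z = 0. Lengths are in mm, angles in rad, forces in N, time in s.
With the tool pointing down it reaches from about 300 to 775 mm from the base axis. Payload 14.6 kg.
Tool frame: the origin (TCP) lies at the very end of the fingers, on their centre line; the grasp point (between the pads) lies 19 mm behind it (manip.grip_point_offset is the distance from the TCP to the grasp point, in mm); z points along the fingers, y is the line along which they close (so a half turn about z gives the same grasp; the last joint's range is limited). The gripper opens to 94 mm and grips with 3 to 60 N. Pads are 16 mm wide; open, the fingers measure 119 mm over their backs; the gripper's body (75 mm by 177 mm) begins 78 mm behind the grasp point.
Start: joints at [1.123, 0.3, 1.521, -0, 1.321, -0.067], TCP at [204.411, 510.593, 205.446] pointing down, gripper open.
Joint ranges: [-3.03, 3.03], [-0.79, 2.21], [0.23, 2.52], [-1.04, 4.18], [0, 3.07], [-2.55, 2.55]. Speed limits (rad/s): [2.22, 2.22, 2.57, 3.14, 3.14, 3.14].

### API

Orientations are given as [roll, pitch, yaw] about the fixed x, y, z axes, in that order (R = Rz(yaw) Ry(pitch) Rx(roll)).
In Python, from cell import telemetry, eyes, manip gives the robot as it stands.
- The arm moves only by the tool play_rows, never from a script. Its arguments are lists of equal length, an entry for each row: "translation": the shift along the world's x, y, z in m, a list of three; "yaw": the turn about the world's z in rad. A call has 1 to 12 rows; each row is the pose to reach, as a shift and turn from the pose commanded when the call began; what a row does not reach only later rows make up. A row lasts 1/8 s, in which the tool goes at most 62.5 mm and 10.7 degrees, less where a joint would pass 70% of its speed; a pose out of reach is approached as far as the arm can. A call with a gripper value outside its range is refused whole. "hand" is the opening, from 0 (shut) to 1 (fully open), set as the call begins (left out, the last holds). The fingers move at their own pace and stop on an object; "force" is the grip in N (left out, the last holds). Time passes only in rows, so rows that repeat a pose let the fingers close. It gives the time, the measured TCP pose, the force, the opening and the grip force at its end, in the units of the state.
- telemetry.read_state(): the state, without advancing time (a new reading comes with each control period).
- eyes.camera(name): name is "side" or "top" or "wrist"; returns a dict with "pixels" (384x512x3 uint8, red, green, blue), "fx", "fy", "cx", "cy" (pixels), "cam_to_world" (4x4, takes a point from camera to world coordinates); the wrist camera has in their place "T_tool_cam" (4x4, takes a point from camera to tool coordinates, whose origin is the TCP and whose axes are the flange's). Camera axes: x right, y up, looking along -z (the intrinsics and any distortion apply to the point x, -y, -z); pixel columns grow to the right and rows downward; lengths in mm; the calibration is good to about 2 mm. A picture is of the moment at which its call begins: read the wrist's pose just before it. There is no depth.
- manip.sign_off(): hands the job in; it is judged then, once.
The state is a dict: "clock": time; "joints": joint angles; "qd": joint speeds; "effort": joint torques, N m; "eef_pos": TCP position; "eef_rot": TCP orientation; "wrist_force": force on the tool from outside, world axes, zero at the start; "moment": the same for the moment, N m; "finger_gap": finger opening in mm; "finger_force": force on a finger pad.
Only numpy, scipy, OpenCV 4.12 (cv2) and the standard library are available. Lean on these libraries where they do the work, as an engineer would, in place of code of your own. Each camera call takes 0.05 s, during which the arm holds its last target. There are 200 camera calls.

### The job

Make up the tube-rest set in the wooden kit tray, from the bottom up: first lay the oblong steel base plate (the one with two holes) flat between the tray's four black corner stops, its long side along the tray's long side. Then set the steel V-block on the middle of the plate, groove upward and running along the plate's long side. Set both down gently, do not drop them.

Things in the scene. Friction and masses are not known exactly. Their poses are not given: they have to be found in the camera images.
- pocket (a point): Pocket centre on the tray's floor, 4 mm above the bench. Fixed plywood tray, 200 (x) x 170 (y) mm, 6 mm thick rim 12 mm above its floor. Pocket: 114 (x) x 74 (y) mm between four black L-shaped corner stops 5 mm high, whose legs reach about 20 mm along each side, leaving mid-sides open for fingers; it clears the plate by 12 mm all round. x along tray's long side, z up.
- base_plate: Oblong bare steel plate 90 (x) x 50 (y) x 12 (z) mm, two 12 mm through holes on its long middle line 34 mm either side of centre; about 0.4 kg, lying flat on the bench. Take it across its 50 mm width. Origin: centre of its underside; x along its long side, z up. Not the plain 55 mm square pad, which has no holes.
- v_block: Bare steel block 60 (x) x 48 (y) x 38 (z) mm with a V groove, 36 mm wide and 18 mm deep, along x in its top; about 0.6 kg, standing on the bench groove up. Take it across its 48 mm width by the flat sides parallel to the groove. Origin: centre of its underside; x along the groove, z up. Not the smaller plain block 50 x 40 x 30 mm.
Not all that is in view belongs to the job. Leave any green or turquoise look-alike of the base_plate alone.

How it is judged:
By the outcome, as a careful person would: the job done as asked, in the order asked, and still so for the second after the job is handed in, with the robot touching nothing.
It also fails if it takes over 50 s, if anything falls off the work surface, if the arm or the gripper's body presses on something with over 40 N, if the wrist force passes 120 N, or if a joint passes its speed limit or range.

## Working session

There is one attempt and no reset: what is moved stays moved. The work goes in short steps, Python scripts to look and compute and a tool call to move; the robot and the scene stay as the last step left them, time stands still between calls to the robot, and variables do not carry over. Pictures are saved under pics/ and viewed, at most 10 in all, crops included, and the job is handed in when it is done.

Besides the shell and the picture viewer there is one more tool, called in YAML: its name, and indented under it one key for each argument. play_rows: Moves the arm, as the interface text tells. Its arguments: {"type":"object","properties":{"translation":{"type":"array","items":{"type":"array","items":{"type":"number"}}},"yaw":{"type":"array","items":{"type":"number"}},"hand":{"type":"number"},"force":{"type":"number"}},"required":["translation","yaw"]}

```bash
mkdir -p pics; python3 - <<'E'
from cell import telemetry, eyes, manip
import cv2,numpy as np,pickle
s=telemetry.read_state();print(s['eef_pos'],s['eef_rot'],s['clock'],s['finger_gap'])
d={}
for n in('top','side'):
    c=eyes.camera(n);d[n]=c;print({k:v for k,v in c.items() if k!='pixels'})
    cv2.imwrite(f'pics/{n}0.png',cv2.resize(c['pixels'][:,:,::-1],(800,600),interpolation=cv2.INTER_CUBIC))
pickle.dump(d,open('d0.pkl','wb'))
E
```

```text
[204.30348609 510.34858628 204.88760921] [-3.14040809e+00 -4.09554490e-05  2.76080351e+00] 0.0 93.64560935184103
{'fx': 465.5560753120756, 'fy': 465.5560753120756, 'cx': 259.84955799814014, 'cy': 194.6913377306015, 'cam_to_world': array([[-1.23746870e-03,  9.72476391e-01, -2.32998149e-01,
         2.69467696e+02],
       [-9.99992121e-01, -3.24592108e-04,  3.95625798e-03,
        -4.05186300e+01],
       [ 3.77173812e-03,  2.33001209e-01,  9.72469131e-01,
         9.39190991e+02],
       [ 0.00000000e+00,  0.00000000e+00,  0.00000000e+00,
         1.00000000e+00]])}
{'fx': 370.5354999488798, 'fy': 370.5354999488798, 'cx': 261.2562019161379, 'cy': 185.50845183712357, 'cam_to_world': array([[ 9.20397585e-01,  2.88130030e-01, -2.64290315e-01,
         2.85516642e+02],
       [-3.90901802e-01,  6.64293902e-01, -6.37110189e-01,
        -4.67244663e+02],
       [-8.00413289e-03,  6.89706240e-01,  7.24045051e-01,
         5.65311262e+02],
       [ 0.00000000e+00,  0.00000000e+00,  0.00000000e+00,
         1.00000000e+00]])}
```

View pics/top0.png

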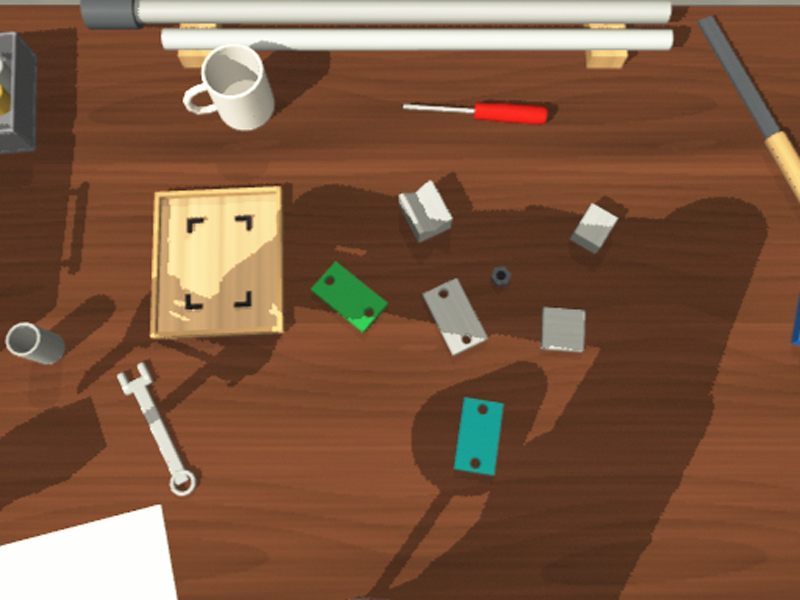

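View pics/side0.png

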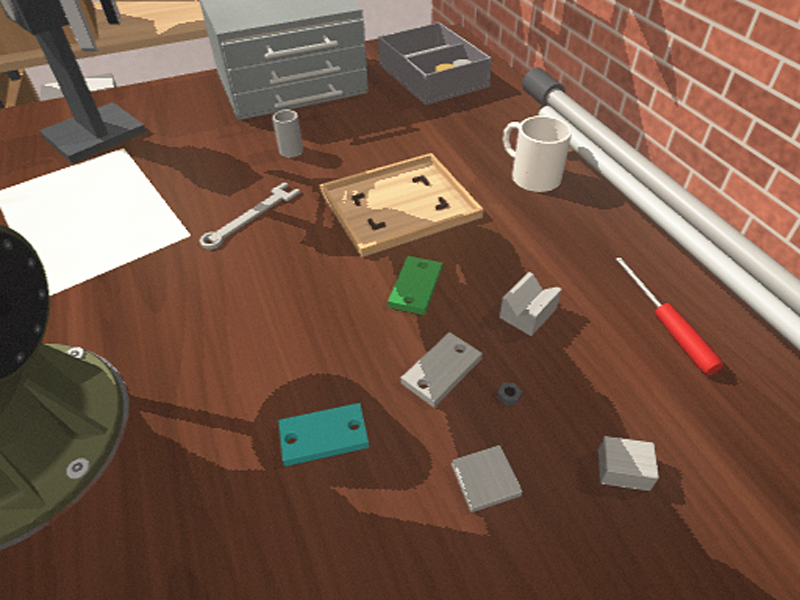

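The top view shows the tray at about (218,262), the steel two-hole plate at (455,317) and the V-block at (427,212). The green and turquoise plates, square pad and plain block are decoys. Next I'll enlarge the parts that matter.

```bash
python3 - <<'E'
import cv2,pickle,numpy as np
d=pickle.load(open('d0.pkl','rb'))
p=d['top']['pixels'][:,:,::-1]
a=p[110:230,90:190]; b=p[110:230,245:320]   # x5
im=np.hstack([cv2.resize(a,None,fx=4.5,fy=4.5,interpolation=cv2.INTER_CUBIC),cv2.resize(b,None,fx=4.5,fy=4.5,interpolation=cv2.INTER_CUBIC)])
print(im.shape);cv2.imwrite('pics/crop.png',im)
E
```

```text
(540, 788, 3)
```

View pics/crop.png

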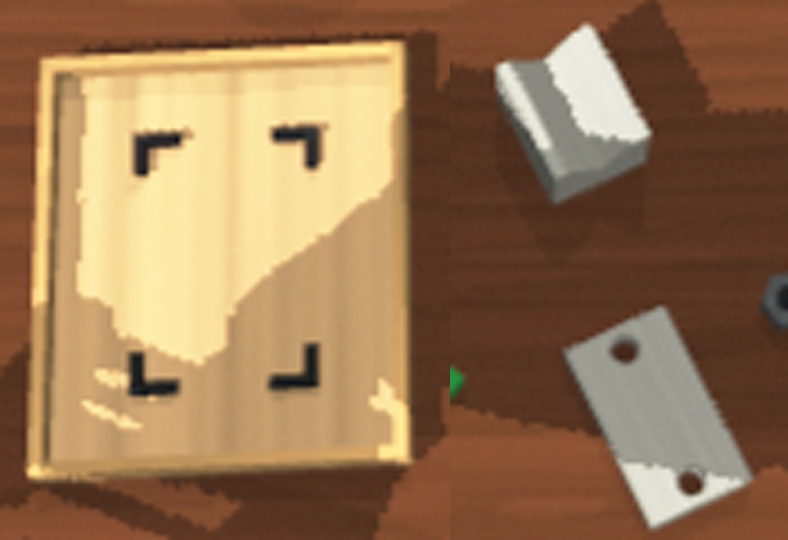

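The crop shows the stops' outer corners at (133,135), (320,125), (131,396) and (319,388). The plate's top corners are at (565,350), (664,307), (751,480) and (652,528). The V-block's top corners are at (497,66), (588,25), (650,132) and about (553,178).

```bash
cat > h.py <<'E'
import numpy as np,pickle
def toworld(c,px,z):
    M=c['cam_to_world'];px=np.atleast_2d(px).astype(float)
    r=np.c_[(px[:,0]-c['cx'])/c['fx'],-(px[:,1]-c['cy'])/c['fy'],-np.ones(len(px))]@M[:3,:3].T
    o=M[:3,3];return o+r*((z-o[2])/r[:,2])[:,None]
def rect(name,P):
    P=P[:,:2];e=np.linalg.norm(np.roll(P,-1,0)-P,axis=1)
    l=[np.degrees(np.arctan2(*(v[::-1]))) for v in np.roll(P,-1,0)-P]
    print(name,'c',P.mean(0).round(1),'edges',e.round(1),'dirs',np.round(l,1));print(P.round(1).tolist())
E
python3 - <<'E'
from h import *
c=pickle.load(open('d0.pkl','rb'))['top']
def f(L): 
    L=np.array(L,float);o=np.where(L[:,:1]<450,90,245-100)
    return np.c_[L[:,0]/4.5+o[:,0]-.5+0.11,L[:,1]/4.5+110-.5+.11]
rect('stops',toworld(c,f([(133,135),(320,125),(319,388),(131,396)]),9))
rect('rim',toworld(c,f([(41,58),(405,42),(410,463),(28,478)]),16))
rect('plate',toworld(c,f([(565,350),(664,307),(751,480),(652,528)]),12))
h=toworld(c,f([(625,350),(691,483)]),12);print('holes',h)
print(h.mean(0),np.linalg.norm(h[1]-h[0]),np.degrees(np.arctan2(*(h[0]-h[1])[1::-1])))
rect('vb',toworld(c,f([(497,66),(588,25),(650,132),(553,178)]),38))
print('vb bottom front',toworld(c,f([(556,202),(646,158)]),0))
E
```

```text
stops c [551.3 205.6] edges [ 87.6 127.2  85.4 126. ] dirs [ -86.7 -177.4   92.5    3.5]
[[612.1, 252.7], [617.0, 165.2], [490.0, 159.5], [486.3, 244.9]]
rim c [551.1 205.9] edges [170.8 202.4 170.8 201. ] dirs [ -87.3 -177.1   92.3    2.9]
[[647.8, 296.3], [655.9, 125.7], [453.7, 115.6], [447.0, 286.2]]
plate c [ 476.5 -107.4] edges [49.9 89.2 50.  90.8] dirs [ -65.9 -154.9  115.9   25. ]
[[507.1, -65.5], [527.4, -111.1], [446.6, -148.9], [424.8, -104.0]]
holes [[ 507.04303297  -92.93538124   12.        ]
 [ 445.24654863 -121.83956392   12.        ]]
[ 476.1447908  -107.38747258   12.        ] 68.22211703742573 25.066988350946342
vb c [618.4 -68.7] edges [46.6 59.2 49.5 59.8] dirs [ -64.3 -152.   116.5   25.2]
[[634.9, -34.5], [655.1, -76.4], [602.9, -104.2], [580.8, -59.9]]
vb bottom front [[ 582.04144024  -62.06485253    0.        ]
 [ 603.90796506 -104.78103321    0.        ]]
```

Every measured size agrees with the given ones:

| Item | Centre (mm) | Yaw |
|---|---|---|
| Plate | (476.3, -107.4) | 25.0° |
| V-block | (618.5, -69) | about 26.5° |
| Tray | (551.2, 205.8) | 2.8° |

I'll move above the plate and turn the tool from 158.2° to 25°.

play_rows:
  translation:
    - [0.022, -0.05, 0]
    - [0.045, -0.1, 0]
    - [0.068, -0.155, 0]
    - [0.09, -0.206, 0]
    - [0.113, -0.257, 0]
    - [0.136, -0.309, 0]
    - [0.158, -0.36, 0]
    - [0.181, -0.412, 0]
    - [0.204, -0.463, 0]
    - [0.226, -0.515, 0]
    - [0.249, -0.566, -0.02]
    - [0.2719, -0.618, -0.04]
  yaw: [-0.17, -0.34, -0.51, -0.68, -0.85, -1.02, -1.19, -1.36, -1.53, -1.7, -1.87, -2.04]
  hand: 1

```text
clock: 1.6
eef_pos: [476.8, -109.3, 164.9]
eef_rot: [3.141, -0.0, 0.715]
wrist_force: [1.1, 0.6, 0.7]
finger_gap: 94.1
finger_force: 0.0
```

play_rows:
  translation:
    - [0, 0, -0.03]
    - [0, 0, -0.055]
    - [0, 0, -0.055]
    - [0, 0, -0.055]
  yaw: [-0.15, -0.285, -0.285, -0.285]

```text
clock: 2.1
eef_pos: [476.7, -107.4, 111.4]
eef_rot: [3.141, -0.001, 0.439]
wrist_force: [0.7, -0.1, 0.2]
finger_gap: 94.4
finger_force: 0.0
```

```bash
python3 - <<'E'
from cell import telemetry, eyes
import cv2,pickle
s=telemetry.read_state();print(s['eef_pos'],s['eef_rot'],s['clock'],s['joints'],s['wrist_force'])
c=eyes.camera('wrist');pickle.dump((s,c),open('w1.pkl','wb'));print({k:v for k,v in c.items() if k!='pixels'})
cv2.imwrite('pics/w1.png',c['pixels'][:,:,::-1])
E
```

```text
[ 476.70276164 -107.43385862  111.40945604] [ 3.14088270e+00 -7.41610866e-04  4.39036326e-01] 2.1 [-2.96618445e-01  2.68180356e-01  1.79661493e+00 -3.25927386e-05
  1.07577111e+00  8.35157287e-01] [ 0.67885316 -0.12204978  0.16900802]
{'fx': 274.93687649099223, 'fy': 274.93687649099223, 'cx': 255.57646323719302, 'cy': 197.08453625364757, 'T_tool_cam': array([[ 1.62595496e-03,  9.61730765e-01,  2.73991407e-01,
         7.96234392e+01],
       [ 9.99997526e-01, -1.14774951e-03, -1.90562517e-03,
         5.34865318e-01],
       [-1.51822485e-03,  2.73993828e-01, -9.61730252e-01,
        -1.78750264e+02],
       [ 0.00000000e+00,  0.00000000e+00,  0.00000000e+00,
         1.00000000e+00]])}
```

View pics/w1.png

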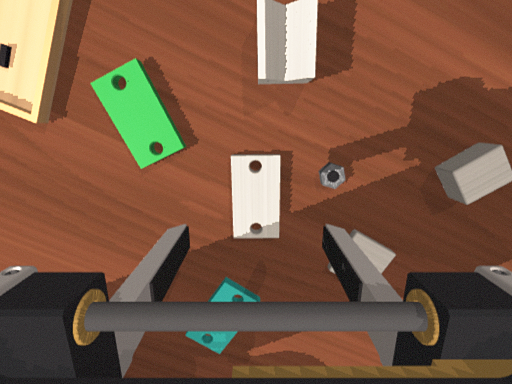

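The wrist view shows the plate centred at about (256,197), parallel to the tool, with corners (231,155), (280,155), (279,238) and (233,239). The V-block is ahead at about (287,40). I'll check both numerically.

```bash
cat >> h.py <<'E'
from scipy.spatial.transform import Rotation as R
def wristcam(s,c):
    T=np.eye(4);T[:3,:3]=R.from_euler('xyz',s['eef_rot']).as_matrix();T[:3,3]=s['eef_pos']
    c=dict(c);c['cam_to_world']=T@c['T_tool_cam'];return c
E
python3 - <<'E'
from h import *
s,c=pickle.load(open('w1.pkl','rb'));c=wristcam(s,c)
rect('plate',toworld(c,[(231,155),(280,155),(279.5,238.5),(232.5,238.5)],12))
h=toworld(c,[(255.5,166.5),(256,228.5)],12);print(h.mean(0),np.linalg.norm(h[1]-h[0]),np.degrees(np.arctan2(*(h[0]-h[1])[1::-1])))
E
```

```text
plate c [ 476.2 -109.2] edges [49.4 91.5 51.7 91.4] dirs [ -64.8 -153.7  115.2   24.9]
[[506.9, -67.1], [528.0, -111.8], [446.0, -152.3], [424.0, -105.5]]
[ 476.28815981 -109.12042075   12.        ] 67.93473068209128 25.702150571445944
```

play_rows:
  translation:
    - [0, -0.001, -0.03]
    - [0, -0.001, -0.06]
    - [0, -0.001, -0.085]
    - [0, -0.001, -0.1]
    - [0, -0.001, -0.1065]
    - [0, -0.001, -0.1065]
    - [0, -0.001, -0.1065]
  yaw: [0, 0, 0, 0, 0, 0, 0]

```text
clock: 3.02
eef_pos: [476.8, -108.5, 4.7]
eef_rot: [3.141, -0.001, 0.436]
wrist_force: [-0.7, 1.0, -0.1]
finger_gap: 94.0
finger_force: 0.0
```

play_rows:
  translation:
    - [0, 0, 0]
    - [0, 0, 0]
    - [0, 0, 0]
    - [0, 0, 0]
    - [0, 0, 0]
    - [0, 0, 0]
    - [0, 0, 0]
    - [0, 0, 0]
  yaw: [0, 0, 0, 0, 0, 0, 0, 0]
  hand: 0.35
  force: 40

```text
clock: 4.03
eef_pos: [476.3, -108.4, 3.9]
eef_rot: [-3.141, 0.0, 0.436]
wrist_force: [-0.6, 0.9, 1.2]
finger_gap: 49.4
finger_force: 40.0
```

Gripped: gap 49.4 mm at 40 N. I'll lift and carry it to above the pocket.

play_rows:
  translation:
    - [0, 0, 0.01]
    - [0, 0, 0.03]
    - [0, 0, 0.06]
    - [0.008, 0.03, 0.08]
    - [0.018, 0.075, 0.08]
    - [0.03, 0.125, 0.08]
    - [0.042, 0.175, 0.08]
    - [0.054, 0.225, 0.08]
    - [0.066, 0.275, 0.08]
    - [0.072, 0.302, 0.08]
    - [0.0749, 0.3142, 0.08]
    - [0.0749, 0.3142, 0.08]
  yaw: [0, 0, 0, -0.05, -0.1, -0.15, -0.2, -0.26, -0.32, -0.37, -0.387, -0.387]

```text
clock: 5.52
eef_pos: [551.1, 205.6, 83.9]
eef_rot: [3.141, 0.0, 0.05]
wrist_force: [0.0, -0.7, -4.4]
finger_gap: 49.4
finger_force: 40.0
```

play_rows:
  translation:
    - [0, 0, 0]
    - [0, 0, 0]
  yaw: [0, 0]

```text
clock: 5.78
eef_pos: [551.2, 204.8, 84.1]
eef_rot: [3.141, 0.0, 0.048]
wrist_force: [0.4, 0.2, -4.7]
finger_gap: 49.4
finger_force: 40.0
```

```bash
python3 - <<'E'
from cell import telemetry, eyes
import cv2,pickle
s=telemetry.read_state();print(s['eef_pos'],s['eef_rot'],s['clock'],s['wrist_force'],s['finger_gap'])
c=eyes.camera('wrist');pickle.dump((s,c),open('w2.pkl','wb'))
cv2.imwrite('pics/w2.png',cv2.resize(c['pixels'][90:320,110:400,::-1],None,fx=2.6,fy=2.6,interpolation=cv2.INTER_CUBIC))
E
```

```text
[551.23393066 204.82856994  84.08740213] [3.14148103e+00 2.66966165e-05 4.80203149e-02] 5.775 [ 0.35253414  0.16921538 -4.72559167] 49.440355478709435
```

View pics/w2.png

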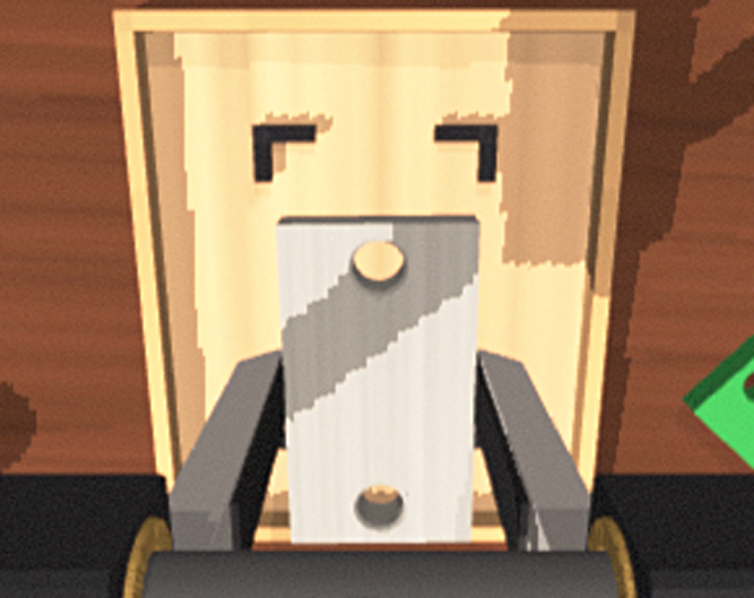

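The wrist view shows the plate held level over the pocket. The front stops' outer corners are at (253,126) and (498,126), and the plate's far top corners are at (279,221) and (478,219).

```bash
python3 - <<'E'
from h import *
s,c=pickle.load(open('w2.pkl','rb'));c=wristcam(s,c)
f=lambda L:np.array(L,float)/2.6+[110,90]-.3
a=toworld(c,f([(253,126),(498,126)]),9)
b=toworld(c,f([(279,223),(478,221),(470,543),(291,543)]),92)
h=toworld(c,f([(378,262),(379,506)]),92)
print(a,a.mean(0),a[0]-a[1]);rect('plate',b);print(h,h.mean(0))
Y=.049;print('pocket est',a.mean(0)[:2]-63*np.array([np.cos(Y),np.sin(Y)]))
E
```

```text
[[612.13973232 250.75592415   9.        ]
 [616.36005704 165.61015449   9.        ]] [614.24989468 208.18303932   9.        ] [-4.22032472 85.14576965  0.        ]
plate c [551.7 203.8] edges [48.3 90.8 49.7 90.3] dirs [ -86.6 -176.4   92.8    2.8]
[[595.5, 230.5], [598.4, 182.2], [507.7, 176.5], [505.3, 226.1]]
[[586.90955777 205.98682003  92.        ]
 [518.20573748 202.33354755  92.        ]] [552.55764762 204.16018379  92.        ]
pocket est [551.32551105 205.09727448]
```

play_rows:
  translation:
    - [0, 0.0005, -0.025]
    - [0, 0.0005, -0.05]
    - [0, 0.0005, -0.062]
    - [0, 0.0005, -0.068]
    - [0, 0.0005, -0.071]
    - [0, 0.0005, -0.073]
    - [0, 0.0005, -0.0735]
    - [0, 0.0005, -0.0745]
    - [0, 0.0005, -0.075]
  yaw: [0, 0, 0, 0, 0, 0, 0, 0, 0]

```text
clock: 6.95
eef_pos: [551.3, 206.3, 9.0]
eef_rot: [-3.142, -0.0, 0.049]
wrist_force: [0.5, -0.3, -4.6]
finger_gap: 49.8
finger_force: 40.0
```

play_rows:
  translation:
    - [0, 0, -0.0005]
    - [0, 0, -0.001]
    - [0, 0, -0.001]
    - [0, 0, -0.001]
  yaw: [0, 0, 0, 0]

```text
clock: 7.45
eef_pos: [551.2, 206.3, 8.0]
eef_rot: [-3.142, -0.0, 0.049]
wrist_force: [-0.4, -0.1, -3.8]
finger_gap: 49.6
finger_force: 40.0
```

play_rows:
  translation:
    - [0, 0, -0.0004]
    - [0, 0, -0.0008]
    - [0, 0, -0.0008]
    - [0, 0, -0.0008]
  yaw: [0, 0, 0, 0]

```text
clock: 7.95
eef_pos: [551.3, 206.3, 8.0]
eef_rot: [-3.142, -0.0, 0.049]
wrist_force: [-5.4, -2.9, 7.9]
finger_gap: 49.6
finger_force: 40.0
```

It's touching the floor (the wrist force turned to +7.9 N). I'll release, lift and move to the V-block (turn +0.413 rad to 26.5°).

play_rows:
  translation:
    - [0, 0, 0.0005]
    - [0, 0, 0.0005]
    - [0, 0, 0.0005]
    - [0, 0, 0.0005]
    - [0, 0, 0.0005]
    - [0, 0, 0.01]
    - [0, 0, 0.04]
    - [0, 0, 0.09]
    - [0, 0, 0.13]
  yaw: [0, 0, 0, 0, 0, 0, 0, 0, 0]
  hand: 0.85

```text
clock: 9.07
eef_pos: [551.4, 206.4, 139.8]
eef_rot: [-3.141, -0.002, 0.049]
wrist_force: [0.3, 0.0, 1.1]
finger_gap: 79.7
finger_force: 0.0
```

```bash
python3 - <<'E'
from cell import telemetry, eyes
import cv2,pickle
s=telemetry.read_state();print(s['eef_pos'],s['eef_rot'],s['clock'],s['wrist_force'],s['finger_gap'])
c=eyes.camera('top');pickle.dump((s,c),open('t3.pkl','wb'))
w=eyes.camera('wrist');pickle.dump((s,w),open('w3.pkl','wb'))
cv2.imwrite('pics/w3.png',cv2.resize(w['pixels'][100:300,120:390,::-1],None,fx=2.9,fy=2.9,interpolation=cv2.INTER_CUBIC))
E
```

```text
[551.36902982 206.35661511 139.83459237] [-3.14118631e+00 -1.51962870e-03  4.87889150e-02] 9.075 [0.30505677 0.02190711 1.13303061] 79.72427666673674
```

View pics/w3.png

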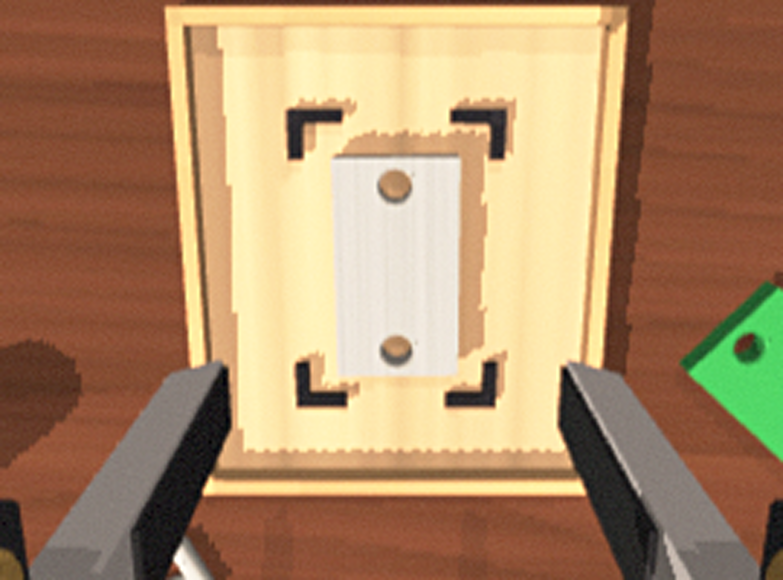

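The plate lies flat inside the four stops, well centred, with its holes at (395,186) and (397,349). Next, the V-block.

play_rows:
  translation:
    - [0.006, -0.025, 0]
    - [0.018, -0.075, 0]
    - [0.03, -0.125, 0]
    - [0.043, -0.175, 0]
    - [0.055, -0.225, 0]
    - [0.065, -0.265, -0.01]
    - [0.0673, -0.2753, -0.02]
    - [0.0673, -0.2753, -0.02]
    - [0.0673, -0.2753, -0.02]
  yaw: [0.05, 0.11, 0.18, 0.25, 0.32, 0.38, 0.414, 0.414, 0.414]
  hand: 1

```text
clock: 10.3
eef_pos: [618.5, -68.3, 117.4]
eef_rot: [3.142, -0.0, 0.463]
wrist_force: [0.1, -0.0, 0.6]
finger_gap: 93.9
finger_force: 0.0
```

```bash
python3 - <<'E'
from cell import telemetry, eyes
from h import *
import cv2,pickle
s,c=pickle.load(open('w3.pkl','rb'));c=wristcam(s,c)
f=lambda L:np.array(L,float)/2.9+[120,100]-.3
h=toworld(c,f([(395,186),(397,349)]),16);print('plate',h.mean(0),np.linalg.norm(h[0]-h[1]),np.degrees(np.arctan2(*(h[0]-h[1])[1::-1])))
rect('plate',toworld(c,f([(333,158),(460,155),(457,374),(337,374)]),16))
rect('stops',toworld(c,f([(287,110),(507,110),(496,407),(297,407)]),9))
s=telemetry.read_state();print(s['eef_pos'],s['eef_rot'],s['clock'],s['finger_gap'])
w=eyes.camera('wrist');pickle.dump((s,w),open('w4.pkl','wb'))
cv2.imwrite('pics/w4.png',cv2.resize(w['pixels'][100:300,120:390,::-1],None,fx=2.9,fy=2.9,interpolation=cv2.INTER_CUBIC))
E
```

```text
plate [550.61364852 204.43472513  16.        ] 66.18461391404483 3.607442934288613
plate c [550.8 204.2] edges [48.  88.8 48.9 87.7] dirs [ -85.8 -176.6   92.9    2.8]
[[593.1, 230.5], [596.6, 182.6], [508.0, 177.4], [505.5, 226.2]]
stops c [550.3 204.1] edges [ 83.7 122.8  84.  122.8] dirs [ -87.1 -177.1   92.9    2.8]
[[609.5, 248.9], [613.7, 165.4], [491.0, 159.1], [486.8, 243.0]]
[618.49102197 -68.31876338 117.4119885 ] [ 3.14158920e+00 -1.35458752e-04  4.62628452e-01] 10.3 93.91491897250313
```

View pics/w4.png

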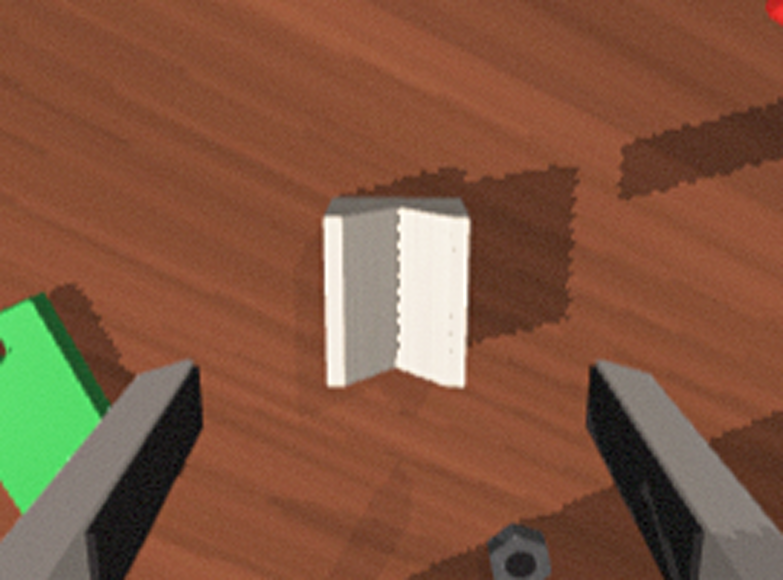

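The V-block is aligned with the tool, with top corners (323,216), (469,216), (466,387) and (328,387).

```bash
python3 - <<'E'
from h import *
s,c=pickle.load(open('w4.pkl','rb'));c=wristcam(s,c)
f=lambda L:np.array(L,float)/2.9+[120,100]-.3
P=toworld(c,f([(323,216),(469,216),(466,387),(328,387)]),38);rect('vb',P)
Rw=R.from_euler('xyz',s['eef_rot']).as_matrix();print('in tool',Rw.T@(P.mean(0)-s['eef_pos']))
s,c=pickle.load(open('w3.pkl','rb'));Rw=R.from_euler('xyz',s['eef_rot']).as_matrix()
print('plate in tool',Rw.T@(np.array([550.7,204.3,16])-s['eef_pos']))
E
```

```text
vb c [617.9 -70.7] edges [48.  60.8 48.3 60.7] dirs [ -63.4 -152.9  116.6   26.9]
[[634.2, -35.5], [655.7, -78.4], [601.6, -106.1], [580.0, -62.9]]
in tool [-1.60809746  1.89621688 79.41177795]
plate in tool [ -0.95671557   2.0718586  123.83244983]
```

play_rows:
  translation:
    - [0, 0, -0.03]
    - [0, 0, -0.06]
    - [0, 0, -0.085]
    - [0, 0, -0.1]
    - [0, 0, -0.108]
    - [0, 0, -0.111]
    - [0, 0, -0.111]
    - [0, 0, -0.111]
  yaw: [0, 0, 0, 0, 0, 0, 0, 0]

```text
clock: 11.35
eef_pos: [618.9, -69.1, 6.8]
eef_rot: [3.141, -0.001, 0.463]
wrist_force: [-0.1, 0.1, -0.2]
finger_gap: 94.0
finger_force: 0.0
```

play_rows:
  translation:
    - [0, 0, 0]
    - [0, 0, 0]
    - [0, 0, 0]
    - [0, 0, 0]
    - [0, 0, 0]
    - [0, 0, 0]
    - [0, 0, 0]
    - [0, 0, 0]
  yaw: [0, 0, 0, 0, 0, 0, 0, 0]
  hand: 0.35
  force: 45

```text
clock: 12.35
eef_pos: [618.5, -69.0, 6.1]
eef_rot: [-3.142, -0.0, 0.463]
wrist_force: [-1.6, -0.4, 0.4]
finger_gap: 47.8
finger_force: 45.0
```

play_rows:
  translation:
    - [0, 0, 0.01]
    - [0, 0, 0.03]
    - [0, 0, 0.06]
    - [-0.006, 0.025, 0.08]
    - [-0.018, 0.075, 0.08]
    - [-0.03, 0.125, 0.08]
    - [-0.042, 0.175, 0.08]
    - [-0.055, 0.225, 0.08]
    - [-0.064, 0.265, 0.08]
    - [-0.0667, 0.2753, 0.08]
    - [-0.0667, 0.2753, 0.08]
    - [-0.0667, 0.2753, 0.08]
  yaw: [0, 0, 0, -0.05, -0.11, -0.18, -0.25, -0.32, -0.38, -0.414, -0.414, -0.414]

```text
clock: 13.85
eef_pos: [552.1, 205.7, 86.7]
eef_rot: [-3.142, -0.001, 0.049]
wrist_force: [0.3, 0.1, -5.4]
finger_gap: 47.5
finger_force: 45.0
```

play_rows:
  translation:
    - [0, 0, -0.025]
    - [0, 0, -0.045]
    - [0, 0, -0.055]
    - [0, 0, -0.06]
    - [0, 0, -0.0615]
    - [0, 0, -0.0625]
    - [0, 0, -0.0625]
    - [0, 0, -0.0625]
  yaw: [0, 0, 0, 0, 0, 0, 0, 0]

```text
clock: 14.85
eef_pos: [551.9, 206.4, 23.9]
eef_rot: [-3.141, -0.0, 0.049]
wrist_force: [0.3, 0.6, -4.1]
finger_gap: 47.6
finger_force: 45.0
```

```bash
python3 - <<'E'
from cell import telemetry, eyes
import cv2,pickle
s=telemetry.read_state();print(s['eef_pos'],s['eef_rot'],s['clock'],s['wrist_force'],s['finger_gap'])
w=eyes.camera('wrist');pickle.dump((s,w),open('w5.pkl','wb'))
cv2.imwrite('pics/w5.png',cv2.resize(w['pixels'][140:330,130:380,::-1],None,fx=3.1,fy=3.1,interpolation=cv2.INTER_CUBIC))
E
```

```text
[551.9257506  206.38085718  23.9189369 ] [-3.14148282e+00 -4.14785193e-04  4.88905785e-02] 14.85 [ 0.33331812  0.56906143 -4.10321872] 47.63753246655109
```

View pics/w5.png

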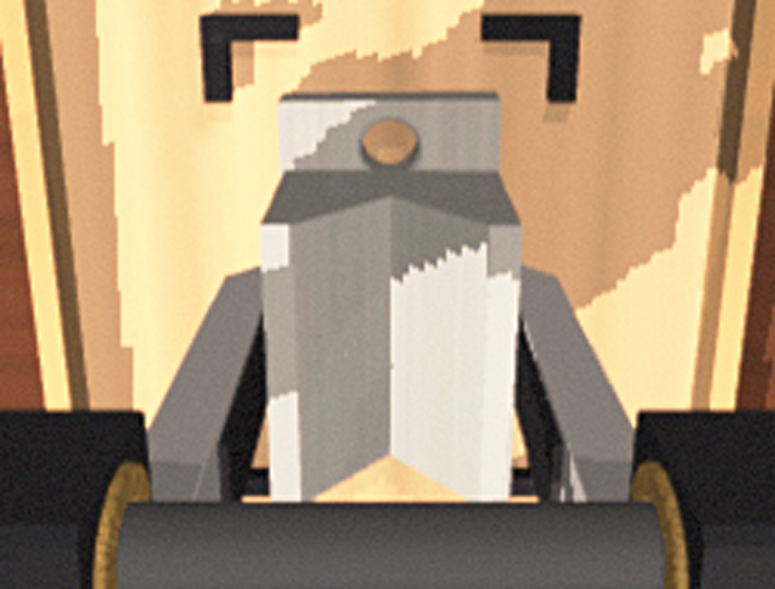

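The V-block is square over the plate. The plate's far edge is at row 97 (cols 280–498), and the block's bottom far edge at row 171 (cols 286–498).

```bash
python3 - <<'E'
from h import *
s,c=pickle.load(open('w5.pkl','rb'));c=wristcam(s,c)
f=lambda L:np.array(L,float)/3.1+[130,140]-.3
a=toworld(c,f([(280,98),(498,98)]),16).mean(0);b=toworld(c,f([(286,171),(498,171)]),17.8).mean(0)
print(a,b,a-b)
E
```

```text
[597.09902883 207.97278331  16.        ] [580.85584814 206.48254738  17.8       ] [16.24318069  1.49023593 -1.8       ]
```

play_rows:
  translation:
    - [0, 0, -0.0003]
    - [0, 0, -0.0006]
    - [0, 0, -0.001]
    - [0, 0, -0.001]
    - [0, 0, -0.001]
  yaw: [0, 0, 0, 0, 0]

```text
clock: 15.52
eef_pos: [551.8, 206.3, 22.6]
eef_rot: [3.142, 0.0, 0.049]
wrist_force: [0.1, 0.6, -4.1]
finger_gap: 47.7
finger_force: 45.0
```

play_rows:
  translation:
    - [0.0008, 0.0003, 0]
    - [0.0008, 0.0003, -0.0003]
    - [0.0008, 0.0003, -0.0006]
    - [0.0008, 0.0003, -0.0008]
    - [0.0008, 0.0003, -0.0008]
    - [0.0008, 0.0003, -0.0008]
  yaw: [0, 0, 0, 0, 0, 0]

```text
clock: 16.27
eef_pos: [552.7, 206.6, 22.1]
eef_rot: [-3.142, -0.0, 0.049]
wrist_force: [-3.9, -0.8, 3.1]
finger_gap: 47.9
finger_force: 45.0
```

Contact (+3 N). I'll release it and retreat.

play_rows:
  translation:
    - [0, 0, 0]
    - [0, 0, 0]
    - [0, 0, 0]
    - [0, 0, 0]
    - [0, 0, 0]
    - [0, 0, 0.01]
    - [0, 0, 0.04]
    - [0, 0, 0.09]
    - [0, 0, 0.13]
    - [0, 0, 0.13]
    - [0, 0, 0.13]
  yaw: [0, 0, 0, 0, 0, 0, 0, 0, 0, 0, 0]
  hand: 0.85

```text
clock: 17.65
eef_pos: [552.3, 206.5, 151.4]
eef_rot: [3.141, 0.001, 0.049]
wrist_force: [-0.2, -0.4, 0.6]
finger_gap: 79.6
finger_force: 0.0
```

```bash
python3 - <<'E'
from cell import telemetry, eyes
import cv2,pickle,numpy as np
s=telemetry.read_state();print(s['eef_pos'],s['clock'],s['wrist_force'],s['finger_gap'])
w=eyes.camera('wrist');pickle.dump((s,w),open('w6.pkl','wb'));t=eyes.camera('side')
a=cv2.resize(w['pixels'][100:300,150:360,::-1],None,fx=2.3,fy=2.3,interpolation=cv2.INTER_CUBIC)
b=cv2.resize(t['pixels'][85:175,195:320,::-1],(310,460))
cv2.imwrite('pics/w6.png',np.hstack([a,b]))
E
```

```text
[552.25998673 206.50048372 151.37087082] 17.65 [-0.15408156 -0.40410716  0.55597363] 79.62501087636872
```

View pics/w6.png

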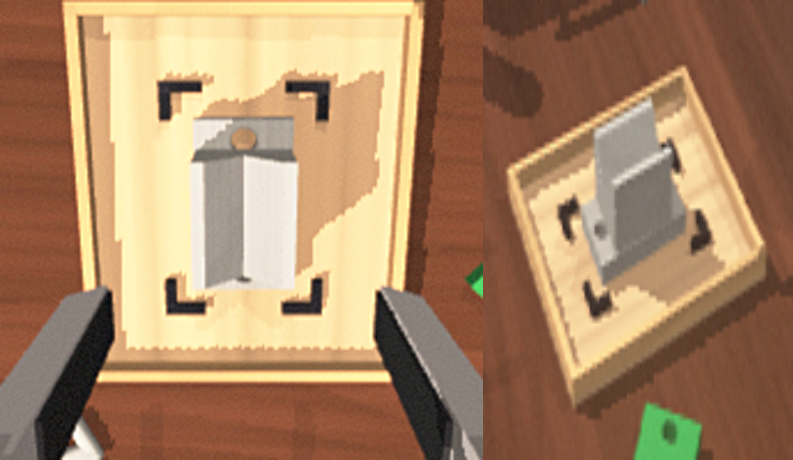

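The V-block stands at about (244,205), upright and square in the middle of the plate, with its groove along the plate. The plate lies flat inside the four stops. Handing in.

```bash
python3 -c "
from cell import manip
print(manip.sign_off())"
```

```text
the job is handed in; nothing more can be done
None
```

The job is handed in at 17.7 s on the robot's clock: the base plate lies flat between the four corner stops, and the V-block stands on its middle, groove up and along the plate's long side; the last pictures showed both in place.

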